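Put the mixed-up ingredient pots back on their own mats

TASK

Get the packing bench ready: stand the metal cup in the middle of the scale's pan, and sort out the pots that stand on each other's mats, so that each ends upright in the middle of the mat of its lid's colour, wholly on it. For hygiene no pot and not the cup may ever be put on the bare bench, so use the black mat as the resting place for swapping once the cup is off it; a pot that already stands on its own mat can stay.

Things in the scene. Friction and masses are not known exactly. Their poses are not given: they have to be found in the camera images.
- pot_red_center (a point): centre (half-way up, 40 mm above the foot) of the loose round pot with the red lid and red band: white plastic, closed, 80 mm high, body 56 mm in diameter, lid 59 mm in diameter over the top 14 mm; z up, about 0.25 kg. It starts upright on one of the coloured mats.
- pot_yellow_center (a point): centre (half-way up, 40 mm above the foot) of the loose round pot with the yellow lid and yellow band: white plastic, closed, 80 mm high, body 56 mm in diameter, lid 59 mm in diameter over the top 14 mm; z up, about 0.25 kg. It starts upright on one of the coloured mats.
- pot_blue_center (a point): centre (half-way up, 40 mm above the foot) of the loose round pot with the blue lid and blue band: white plastic, closed, 80 mm high, body 56 mm in diameter, lid 59 mm in diameter over the top 14 mm; z up, about 0.25 kg. It starts upright on one of the coloured mats.
- cup_center (a point): centre (half-way up, 33 mm above the foot) of the loose open metal portion cup: plain silvery, 66 mm high, 54 mm in diameter at the foot, 56 mm at the rim, wall 3 mm, about 0.12 kg; z up. It starts upright on the black mat.
- mat_red: the red mat, home of the pot with the red lid: a flat round disc fixed to the bench, 86 mm in diameter, 4 mm thick; origin at the centre of its underside, on the bench top (z = 0)
- mat_yellow: the yellow mat, home of the pot with the yellow lid: a flat round disc fixed to the bench, 86 mm in diameter, 4 mm thick; origin at the centre of its underside, on the bench top (z = 0)
- mat_blue: the blue mat, home of the pot with the blue lid: a flat round disc fixed to the bench, 86 mm in diameter, 4 mm thick; origin at the centre of its underside, on the bench top (z = 0)
- mat_spare: the black mat, the spare spot: same disc (86 mm in diameter, 4 mm thick, fixed); origin at the centre of its underside. The cup stands on it at the start; afterwards it is free.
- scale_pan (a point): middle of the top face of the scale's round dark pan, 84 mm in diameter, 46 mm above the bench; the scale is a fixed white box 160 x 130 mm, 34 mm high below the pan, its display on the end towards the robot; the pan is rigid; the pan's middle lies 22 mm from the box's middle, along this point's x axis, away from the display
- bench_top (a point): a point on the bare stainless-steel bench top (z = 0), not a target. Pots and cup must not be set down on it. Low loose bystanders (a white lid, a tape roll, a marker pen) lie on it between the mats.
There are look-alikes about, which are no part of the job. Of the things shaped like the mat_red, the red one is meant.

How it is judged:
By the outcome, as a careful person would: the job done as asked, in the order asked, and still so for the second after the job is handed in, with the robot touching nothing.
It also fails if it takes over 120 s, if anything falls off the work surface, if the arm or the gripper's body presses on something with over 40 N, if the wrist force passes 120 N, or if a joint passes its speed limit or range.

ROBOT

A 6-joint arm with a two-finger parallel gripper is mounted at the origin on the work surface. World frame = base frame: x ahead of the robot, y to its left, z up, the work surface at z = 0. Lengths are in m, angles in rad, forces in N, time in s.
With the tool pointing down it reaches from about 0.325 to 0.85 m from the base axis. Payload 15.5 kg.
Tool frame: the origin (TCP) lies on the centre line of the jaws, within the pads' length; the fingertips stand 19 mm ahead of it and the grasp point (between the pads) is the TCP; z points along the fingers, y is the direction in which the jaws open and shut (so a half turn about z gives the same grasp; the last joint's range is limited). The gripper opens to 91 mm and grips with 3 to 60 N. Pads are 32 mm wide; open, the fingers measure 118 mm over their backs; the gripper's body (76 mm by 178 mm) begins 60 mm behind the grasp point.
Start: joints at [-1.425, 0.494, 1.345, -0, 1.302, -0.096], TCP at [0.149, -0.607, 0.233] pointing down, gripper open.
Joint ranges: [-2.91, 2.91], [-0.82, 2.16], [0.22, 2.67], [-1.22, 4.37], [0.12, 2.79], [-3.08, 3.08]. Speed limits (rad/s): [1.89, 1.89, 2.57, 3.01, 3.01, 3.01].

INTERFACE

Orientations are given as a unit quaternion [w, x, y, z].
In Python, from plant import robot gives the robot as it stands.
- The arm moves only by the tool jog_arm, never from a script. Its argument "targets" is a list of rows, each an object of numbers: "wx", "wy", "wz": the turn, a rotation vector about the world's x, y, z each as a share of 90 degrees, from -1 to 1; "tx", "ty", "tz": the shift along the world's x, y, z each as a share of 0.3 m, from -1 to 1; "grip": the closure, from 0 (fully open) to 1 (shut). A call has 1 to 10 rows; each row is the pose to reach, as a shift and turn from the pose commanded when the call began; what a row does not reach only later rows make up. A row lasts 1/8 s, in which the tool goes at most 62.5 mm and 10.7 degrees, less where a joint would pass 70% of its speed; a pose out of reach is approached as far as the arm can. A call with a number of a shift or a turn outside -1 to 1 is refused whole. A call with a gripper value outside its range is refused whole. The fingers move at their own pace and stop on an object; "grip_force" is the grip in N (left out, the last holds). Time passes only in rows, so rows that repeat a pose let the fingers close. It gives the time, the measured TCP pose, the force and the opening at its end, in the units of the state.
- robot.state(): the state, without advancing time (a new reading comes with each control period).
- robot.snapshot(name): name is "side" or "top" or "wrist"; returns the picture (420x560x3 uint8, blue, green, red); there is no depth.
- robot.calibration(name): a dict with "intrinsics" (3x3 intrinsics, pixels), "world_from_camera" (4x4, takes a point from camera to world coordinates). Camera axes: x right, y up, looking along -z (the intrinsics and any distortion apply to the point x, -y, -z); pixel columns grow to the right and rows downward; lengths in m; the calibration is good to about 2 mm. The wrist camera is an equidistant fisheye: a pixel r from the principal point sees the ray r / f radians off the axis. A picture is of the moment at which its call begins: read the wrist's pose just before it. calibration takes no time and is no camera call; for the wrist camera it gives the pose at the moment of the call.
- robot.job_done(): hands the job in, once; it reports no verdict.
The state is a dict: "time": time; "q": joint angles; "joint_velocities": joint speeds; "joint_torque": joint torques, N m; "ee_pos": TCP position; "eef_rot": TCP orientation; "wrist_force": force on the tool from outside, world axes, zero at the start; "wrist_torque": the same for the moment, N m; "finger_gap": finger opening in m.
Only numpy, scipy, OpenCV 4.12 (cv2) and the standard library are available. Lean on these libraries where they do the work, as an engineer would, in place of code of your own. Each camera call takes 0.05 s, during which the arm holds its last target.

## Working session

There is one attempt and no reset: what is moved stays moved. The work goes in short steps, Python scripts to look and compute and a tool call to move; the robot and the scene stay as the last step left them, time stands still between calls to the robot, and variables do not carry over. Pictures are saved under pics/ and viewed, and the job is handed in when it is done.

Besides the shell and the picture viewer there is one more tool, called after "Request:" as name(argument=value, ...) on one line, values as JSON. jog_arm: Moves the arm, as the interface text tells. Its arguments: {"type":"object","properties":{"targets":{"type":"array","items":{"type":"object","properties":{"wx":{"type":"number","minimum":-1,"maximum":1},"wy":{"type":"number","minimum":-1,"maximum":1},"wz":{"type":"number","minimum":-1,"maximum":1},"tx":{"type":"number","minimum":-1,"maximum":1},"ty":{"type":"number","minimum":-1,"maximum":1},"tz":{"type":"number","minimum":-1,"maximum":1},"grip":{"type":"number"}}}},"grip_force":{"type":"number"}},"required":["targets"]}

```bash
mkdir -p pics; ls
python3 - <<'E'
from plant import robot
import cv2,numpy as np
s=robot.state();print(s['time'],s['ee_pos'],s['eef_rot'],s['finger_gap'])
for n in ('top','side'):
    im=robot.snapshot(n);cv2.imwrite(f'pics/{n}0.png',im)
    c=robot.calibration(n);print(n,c)
E
```

```text
pics
0.0 [ 0.14898241 -0.60662941  0.23234166] [-6.01258892e-04  9.92761176e-01  1.20103640e-01 -2.27422487e-05] 0.0909639121235496
top {'intrinsics': array([[398.67673963,   0.        , 282.9435985 ],
       [  0.        , 398.67673963, 207.33722462],
       [  0.        ,   0.        ,   1.        ]]), 'world_from_camera': array([[ 0.02440113,  0.98440071, -0.17424073,  0.3616898 ],
       [-0.99944573,  0.02796959,  0.01805366,  0.00262559],
       [ 0.02264548,  0.17370363,  0.98453757,  0.91938671],
       [ 0.        ,  0.        ,  0.        ,  1.        ]])}
side {'intrinsics': array([[420.27690252,   0.        , 281.03382949],
       [  0.        , 420.27690252, 208.08596845],
       [  0.        ,   0.        ,   1.        ]]), 'world_from_camera': array([[ 0.99383   ,  0.06545178, -0.08954322,  0.40396486],
       [-0.1107648 ,  0.54381611, -0.83186248, -0.68882728],
       [-0.00575183,  0.83664813,  0.54771052,  0.52631897],
       [ 0.        ,  0.        ,  0.        ,  1.        ]])}
```

View pics/top0.png

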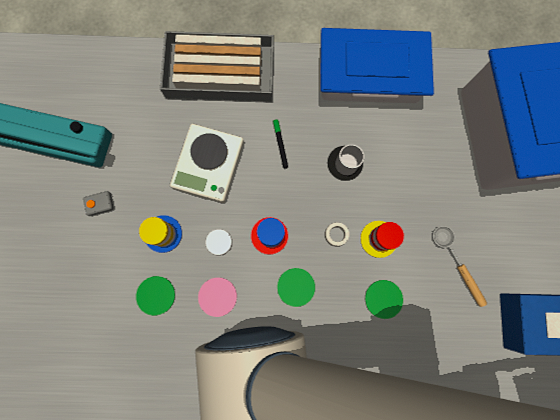

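View pics/side0.png

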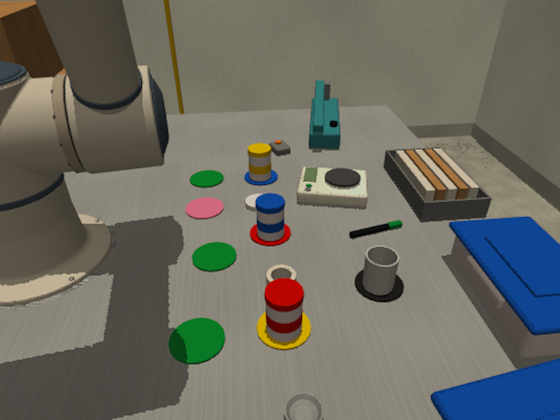

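The top view shows yellow on the blue mat (160,234), blue on the red mat (269,236), red on the yellow mat (381,238) and the cup on the black mat (346,161). Scale pan is at (209,152). The red-shaped candidates are the red mat under the blue pot at (269,236) and the pink disc at (217,297); the saturated red one fits the description. The green discs are distractors. Next I measure positions and check a crop of the red mat.

```bash
cat > h.py <<'E'
import cv2,numpy as np
from plant import robot
def ray(c,px):
    K,T=c['intrinsics'],c['world_from_camera']
    p=np.atleast_2d(px).astype(float)
    d=np.c_[(p[:,0]-K[0,2])/K[0,0],-(p[:,1]-K[1,2])/K[1,1],-np.ones(len(p))]
    return T[:3,3],d@T[:3,:3].T
def plane(c,px,z):
    o,d=ray(c,px); return (o+d*((z-o[2])/d[:,2])[:,None])[:,:2]
def proj(c,P):
    K,T=c['intrinsics'],c['world_from_camera']
    q=(np.atleast_2d(P)-T[:3,3])@T[:3,:3]
    return np.c_[K[0,0]*q[:,0]/-q[:,2]+K[0,2],K[1,1]*q[:,1]/q[:,2]+K[1,2]]
def mask(im,name):
    h=cv2.cvtColor(im,cv2.COLOR_BGR2HSV)
    H,S,V=[h[...,i].astype(int) for i in range(3)]
    if name=='red': return ((H<6)|(H>174))&(S>190)&(V>70)
    if name=='yellow': return (H>20)&(H<32)&(S>180)&(V>90)
    if name=='blue': return (H>100)&(H<125)&(S>170)&(V>60)
    if name=='black': return (V<60)&(S<60)
def near(m,px,r):
    yy,xx=np.nonzero(m); k=np.hypot(xx-px[0],yy-px[1])<r
    return np.c_[xx[k],yy[k]]
def fit(p):
    c,r=cv2.minEnclosingCircle(p.astype(np.float32)); return np.round(c,4),round(r,4)
E
python3 - <<'E'
from h import *
T=cv2.imread('pics/top0.png');S=cv2.imread('pics/side0.png')
ct=robot.calibration('top');cs=robot.calibration('side')
for im,c,L in ((T,ct,{'blue':(162,234),'red':(269,236),'yellow':(377,239),'black':(345,161)}),(S,cs,{'blue':(261,177),'red':(270,235),'yellow':(284,328),'black':(379,284)})):
    print('mats')
    for n,px in L.items():
        p=near(mask(im,n),px,27 if im is T else 32); print(n,len(p),fit(plane(c,p,.004)))
print('lids top')
for n,px in {'yellow':(153,231),'blue':(271,233),'red':(390,236)}.items():
    p=near(mask(T,n),px,17); print(n,len(p),fit(plane(ct,p,.084)))
p=near(mask(T,'black'),(209,152),24);print('pan top',fit(plane(ct,p,.046)))
p=near(mask(S,'black'),(343,177),22);print('pan side',fit(plane(cs,p,.046)))
cv2.imwrite('pics/crop_red.png',cv2.resize(T[190:330,120:420],None,fx=2.6,fy=2.6,interpolation=cv2.INTER_CUBIC))
cv2.imwrite('pics/crop_cup.png',np.hstack([cv2.resize(T[120:200,300:400],None,fx=4,fy=4),cv2.resize(S[230:310,330:430],None,fx=4,fy=4)]))
E
```

```text
mats
blue 360 (array([0.4554, 0.2595]), 0.0423)
red 386 (array([0.4578, 0.0158]), 0.0426)
yellow 443 (array([ 0.4565, -0.2367]), 0.0426)
black 387 (array([ 0.6376, -0.1627]), 0.0458)
mats
blue 487 (array([0.4506, 0.1997]), 0.0919)
red 318 (array([0.4559, 0.0156]), 0.0431)
yellow 728 (array([ 0.4549, -0.2372]), 0.0433)
black 556 (array([ 0.6491, -0.1435]), 0.0653)
lids top
yellow 630 (array([0.4507, 0.2546]), 0.0335)
blue 577 (array([0.4568, 0.0125]), 0.0296)
red 588 (array([ 0.4534, -0.2374]), 0.0325)
pan top (array([0.6417, 0.159 ]), 0.0419)
pan side (array([0.6389, 0.1556]), 0.0431)
```

View pics/crop_red.png

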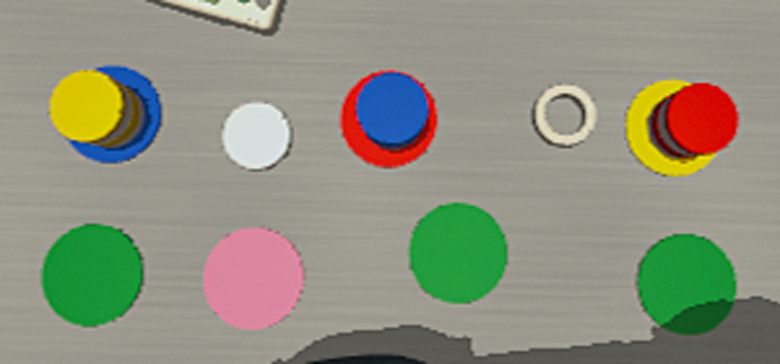

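View pics/crop_cup.png

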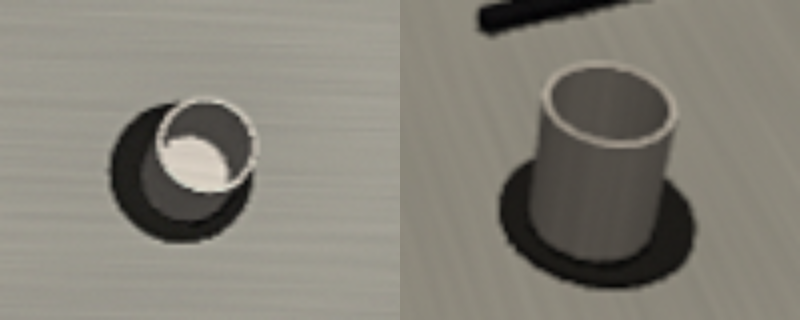

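Run:
```python
from h import *
T=cv2.imread('pics/top0.png');S=cv2.imread('pics/side0.png')
ct=robot.calibration('top');cs=robot.calibration('side')
V=T.max(2)
for n,px in {'yellow':(153,231),'blue':(271,233),'red':(390,236)}.items():
    m=mask(T,n)&(V>(170 if n!='blue' else 140)); p=near(m,px,17); print(n,len(p),fit(plane(ct,p,.084)))
print('cup rim',plane(ct,(351.8,156.2),.07),plane(cs,(382.2,256.2),.07))
m=(T.max(2)<45); p=near(m,(345.4,163.1),21);print('black',len(p),fit(plane(ct,p,.004)))
m=(S.max(2)<45); p=near(m,(379,284),30);p=p[p[:,1]>268];print('black',len(p),fit(plane(cs,p,.004)))
m=mask(S,'blue'); p=near(m,(261,177),18);p=p[p[:,1]>165];print('blue',len(p),fit(plane(cs,p,.004)))
# lid in side view: top extents via body silhouette columns
for n,px in {'yellow':(259,150),'blue':(270,202),'red':(284,293)}.items():
    m=mask(S,n).astype(np.uint8);p=near(m,px,28);p=p[p[:,1]<px[1]+8]
    ys=p[:,1];print(n,'lid px',p[:,0].min(),p[:,0].max(),ys.min(),ys.max())
```

```text
yellow 589 (array([0.4533, 0.2587]), 0.0288)
blue 560 (array([0.4578, 0.0127]), 0.0287)
red 562 (array([ 0.4565, -0.2403]), 0.0285)
cup rim [[ 0.63176607 -0.16318673]] [[ 0.63130361 -0.16311543]]
black 350 (array([ 0.6363, -0.1589]), 0.0422)
black 527 (array([ 0.6337, -0.1601]), 0.0431)
blue 170 (array([0.452 , 0.2321]), 0.0629)
yellow lid px 248 270 143 156
blue lid px 251 283 175 209
red lid px 265 303 278 300
```

Positions agree across the two views to 1–3 mm: cup (0.6315, −0.163) and pan (0.640, 0.157). Start toward the cup.

Request:
jog_arm(targets=[{"tx":0.833,"ty":0.967,"tz":0.223,"wz":-0.153,"grip":0},{"tx":0.833,"ty":0.967,"tz":0.223,"wz":-0.153,"grip":0},{"tx":0.833,"ty":0.967,"tz":0.223,"wz":-0.153,"grip":0},{"tx":0.833,"ty":0.967,"tz":0.223,"wz":-0.153,"grip":0},{"tx":0.833,"ty":0.967,"tz":0.223,"wz":-0.153,"grip":0},{"tx":0.833,"ty":0.967,"tz":0.223,"wz":-0.153,"grip":0},{"tx":0.833,"ty":0.967,"tz":0.223,"wz":-0.153,"grip":0},{"tx":0.833,"ty":0.967,"tz":0.223,"wz":-0.153,"grip":0},{"tx":0.833,"ty":0.967,"tz":0.223,"wz":-0.153,"grip":0}], grip_force=20)

```text
invalid input at $.targets[0]: expected keys wx, wy, wz, tx, ty, tz, grip
```

Request:
jog_arm(targets=[{"wx":0,"wy":0,"wz":-0.153,"tx":0.833,"ty":0.967,"tz":0.223,"grip":0},{"wx":0,"wy":0,"wz":-0.153,"tx":0.833,"ty":0.967,"tz":0.223,"grip":0},{"wx":0,"wy":0,"wz":-0.153,"tx":0.833,"ty":0.967,"tz":0.223,"grip":0},{"wx":0,"wy":0,"wz":-0.153,"tx":0.833,"ty":0.967,"tz":0.223,"grip":0},{"wx":0,"wy":0,"wz":-0.153,"tx":0.833,"ty":0.967,"tz":0.223,"grip":0},{"wx":0,"wy":0,"wz":-0.153,"tx":0.833,"ty":0.967,"tz":0.223,"grip":0},{"wx":0,"wy":0,"wz":-0.153,"tx":0.833,"ty":0.967,"tz":0.223,"grip":0},{"wx":0,"wy":0,"wz":-0.153,"tx":0.833,"ty":0.967,"tz":0.223,"grip":0}], grip_force=20)

```text
time: 1.1
ee_pos: [0.3992, -0.3164, 0.2997]
eef_rot: [0.0, 1.0, 0.001, -0.0]
wrist_force: [0.7, -0.5, -0.9]
finger_gap: 0.0913
```

Request:
jog_arm(targets=[{"wx":0,"wy":0,"wz":0,"tx":0.774,"ty":0.511,"tz":-0.467,"grip":0},{"wx":0,"wy":0,"wz":0,"tx":0.774,"ty":0.511,"tz":-0.467,"grip":0},{"wx":0,"wy":0,"wz":0,"tx":0.774,"ty":0.511,"tz":-0.467,"grip":0},{"wx":0,"wy":0,"wz":0,"tx":0.774,"ty":0.511,"tz":-0.467,"grip":0},{"wx":0,"wy":0,"wz":0,"tx":0.774,"ty":0.511,"tz":-0.467,"grip":0},{"wx":0,"wy":0,"wz":0,"tx":0.774,"ty":0.511,"tz":-0.467,"grip":0},{"wx":0,"wy":0,"wz":0,"tx":0.774,"ty":0.511,"tz":-0.467,"grip":0}])

```text
time: 1.98
ee_pos: [0.6304, -0.165, 0.1592]
eef_rot: [0.0, 1.0, -0.0, -0.001]
wrist_force: [-1.2, -0.2, 0.7]
finger_gap: 0.0914
```

Run:
```python
from h import *
c=robot.calibration('wrist');np.savez('w1.npz',**c);print(c['world_from_camera'].round(3),c['intrinsics'][0])
cv2.imwrite('pics/w1.png',robot.snapshot('wrist'))
cv2.imwrite('pics/side1.png',robot.snapshot('side'))
```

```text
[[ 0.     0.964  0.267  0.705]
 [-1.     0.     0.001 -0.164]
 [ 0.001 -0.267  0.964  0.311]
 [ 0.     0.     0.     1.   ]] [325.1922621    0.         282.53467848]
```

View pics/w1.png

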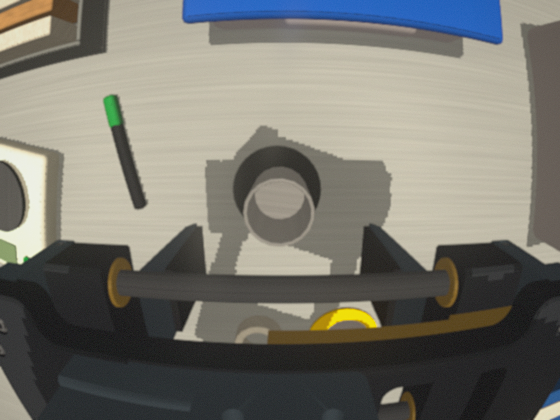

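View pics/side1.png

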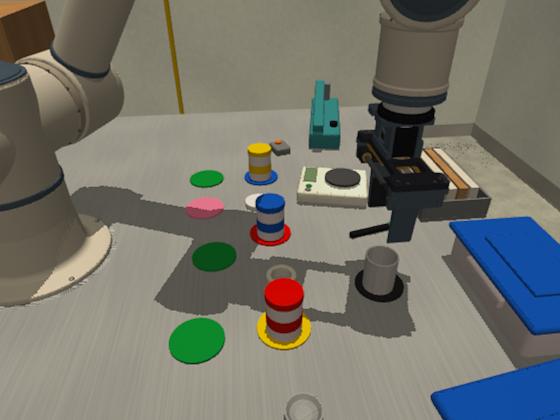

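```bash
cat >> h.py <<'E'
def wplane(c,px,z):
    K,T=c['intrinsics'],c['world_from_camera']
    x=(px[0]-K[0,2]);y=(px[1]-K[1,2]);r=np.hypot(x,y);th=r/K[0,0]
    d=np.array([np.sin(th)*x/r,-np.sin(th)*y/r,-np.cos(th)]);d=T[:3,:3]@d;o=T[:3,3]
    return (o+d*(z-o[2])/d[2])[:2].round(4)
E
python3 - <<'E'
from h import *
c=dict(np.load('w1.npz'))
print('rim',wplane(c,(279,212),.07),'L/R',wplane(c,(243,210),.07),wplane(c,(315,210),.07),'near/far',wplane(c,(279,245),.07),wplane(c,(279,178),.07))
print('mat L/R',wplane(c,(233,187),.004),wplane(c,(321,187),.004),'far',wplane(c,(279,146),.004))
print(robot.state()['ee_pos'])
E
```

```text
rim [ 0.633  -0.1618] L/R [ 0.6346 -0.1339] [ 0.6347 -0.1897] near/far [ 0.6055 -0.1618] [ 0.6598 -0.1619]
mat L/R [ 0.6386 -0.1164] [ 0.6386 -0.2019] far [ 0.6781 -0.1613]
[ 0.63038098 -0.16523812  0.16018024]
```

Wrist view: cup rim at (279,212) between the open jaws, giving (0.633, −0.162), in agreement with the other views. Descend and grip.

Request:
jog_arm(targets=[{"wx":0,"wy":0,"wz":0,"tx":0.003,"ty":0.004,"tz":-0.15,"grip":0},{"wx":0,"wy":0,"wz":0,"tx":0.003,"ty":0.004,"tz":-0.28,"grip":0},{"wx":0,"wy":0,"wz":0,"tx":0.003,"ty":0.004,"tz":-0.382,"grip":0},{"wx":0,"wy":0,"wz":0,"tx":0.003,"ty":0.004,"tz":-0.382,"grip":0},{"wx":0,"wy":0,"wz":0,"tx":0.003,"ty":0.004,"tz":-0.382,"grip":0.3},{"wx":0,"wy":0,"wz":0,"tx":0.003,"ty":0.004,"tz":-0.382,"grip":0.5},{"wx":0,"wy":0,"wz":0,"tx":0.003,"ty":0.004,"tz":-0.382,"grip":0.6},{"wx":0,"wy":0,"wz":0,"tx":0.003,"ty":0.004,"tz":-0.382,"grip":0.6},{"wx":0,"wy":0,"wz":0,"tx":0.003,"ty":0.004,"tz":-0.382,"grip":0.6}], grip_force=15)

```text
time: 3.2
ee_pos: [0.6323, -0.1623, 0.0456]
eef_rot: [0.0, 1.0, 0.0, 0.0]
wrist_force: [-0.1, 0.9, 6.3]
finger_gap: 0.0557
```

Request:
jog_arm(targets=[{"wx":0,"wy":0,"wz":0,"tx":0,"ty":0,"tz":0.1,"grip":0.6},{"wx":0,"wy":0,"wz":0,"tx":0,"ty":0,"tz":0.25,"grip":0.6},{"wx":0,"wy":0,"wz":0,"tx":0.005,"ty":0.1,"tz":0.36,"grip":0.6},{"wx":0,"wy":0,"wz":0,"tx":0.01,"ty":0.27,"tz":0.36,"grip":0.6},{"wx":0,"wy":0,"wz":0,"tx":0.02,"ty":0.45,"tz":0.36,"grip":0.6},{"wx":0,"wy":0,"wz":0,"tx":0.027,"ty":0.65,"tz":0.36,"grip":0.6},{"wx":0,"wy":0,"wz":0,"tx":0.027,"ty":0.8,"tz":0.36,"grip":0.6},{"wx":0,"wy":0,"wz":0,"tx":0.027,"ty":0.93,"tz":0.36,"grip":0.6},{"wx":0,"wy":0,"wz":0,"tx":0.027,"ty":0.93,"tz":0.36,"grip":0.6}])

```text
time: 4.32
ee_pos: [0.6397, 0.1193, 0.1529]
eef_rot: [-0.0, 1.0, 0.002, -0.0]
wrist_force: [-0.0, -0.1, -1.6]
finger_gap: 0.0556
```

Run:
```python
from h import *
print(robot.state()['ee_pos'],robot.state()['finger_gap'])
c=robot.calibration('wrist');np.savez('w2.npz',**c)
cv2.imwrite('pics/w2.png',robot.snapshot('wrist'))
```

```text
[0.63971796 0.11933279 0.15293746] 0.05555125459432842
```

View pics/w2.png

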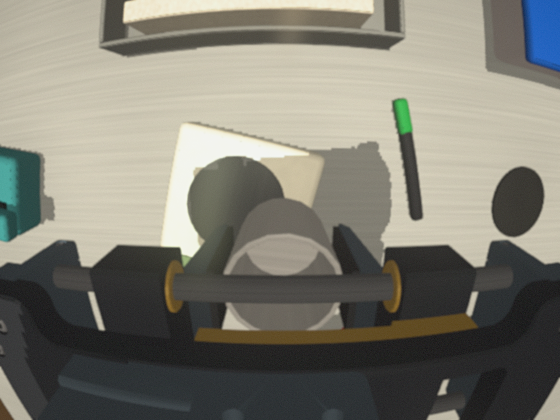

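Run:
```python
from h import *
c=dict(np.load('w2.npz'))
print('pan far',wplane(c,(237,156),.046),'left',wplane(c,(188,204),.046))
im=cv2.imread('pics/w2.png');m=(im.max(2)<60)
p=near(m,(518,201),45);p=p[p[:,1]<238];q=np.array([wplane(c,t,.004) for t in p]);print('black mat',fit(q))
```

```text
pan far [0.6838 0.1566] left [0.6437 0.2001]
black mat (array([ 0.6364, -0.1566]), 0.0416)
```

Request:
jog_arm(targets=[{"wx":0,"wy":0,"wz":0,"tx":0.003,"ty":0.1,"tz":0,"grip":0.6},{"wx":0,"wy":0,"wz":0,"tx":0.003,"ty":0.13,"tz":-0.02,"grip":0.6},{"wx":0,"wy":0,"wz":0,"tx":0.003,"ty":0.13,"tz":-0.1,"grip":0.6},{"wx":0,"wy":0,"wz":0,"tx":0.003,"ty":0.13,"tz":-0.17,"grip":0.6},{"wx":0,"wy":0,"wz":0,"tx":0.003,"ty":0.13,"tz":-0.2,"grip":0.6},{"wx":0,"wy":0,"wz":0,"tx":0.003,"ty":0.13,"tz":-0.218,"grip":0.6},{"wx":0,"wy":0,"wz":0,"tx":0.003,"ty":0.13,"tz":-0.218,"grip":0.6}])

```text
time: 5.25
ee_pos: [0.6414, 0.1553, 0.088]
eef_rot: [-0.0, 1.0, 0.0, 0.0]
wrist_force: [-0.2, -0.5, -1.5]
finger_gap: 0.0552
```

Request:
jog_arm(targets=[{"wx":0,"wy":0,"wz":0,"tx":0,"ty":0,"tz":-0.003,"grip":0.6},{"wx":0,"wy":0,"wz":0,"tx":0,"ty":0,"tz":-0.003,"grip":0.3},{"wx":0,"wy":0,"wz":0,"tx":0,"ty":0,"tz":-0.003,"grip":0},{"wx":0,"wy":0,"wz":0,"tx":0,"ty":0,"tz":-0.003,"grip":0},{"wx":0,"wy":0,"wz":0,"tx":0,"ty":0,"tz":-0.003,"grip":0},{"wx":0,"wy":0,"wz":0,"tx":0,"ty":0,"tz":0.15,"grip":0},{"wx":0,"wy":0,"wz":0,"tx":0,"ty":0,"tz":0.35,"grip":0},{"wx":0,"wy":0,"wz":0,"tx":-0.2,"ty":-0.2,"tz":0.42,"grip":0},{"wx":0,"wy":0,"wz":0,"tx":-0.3,"ty":-0.4,"tz":0.42,"grip":0},{"wx":0,"wy":0,"wz":0,"tx":-0.3,"ty":-0.5,"tz":0.42,"grip":0}])

```text
time: 6.5
ee_pos: [0.5494, 0.0046, 0.2144]
eef_rot: [0.0, 1.0, 0.001, 0.0]
wrist_force: [0.1, -0.4, 0.8]
finger_gap: 0.0914
```

Run:
```python
from h import *
s=robot.state();print(s['ee_pos'],s['time'])
T=robot.snapshot('top');S=robot.snapshot('side')
cv2.imwrite('pics/top2.png',T)
cv2.imwrite('pics/side2.png',np.hstack([cv2.resize(S[100:220,240:400],None,fx=4,fy=4)]))
```

```text
[0.54941131 0.00462831 0.21438656] 6.5
```

View pics/top2.png

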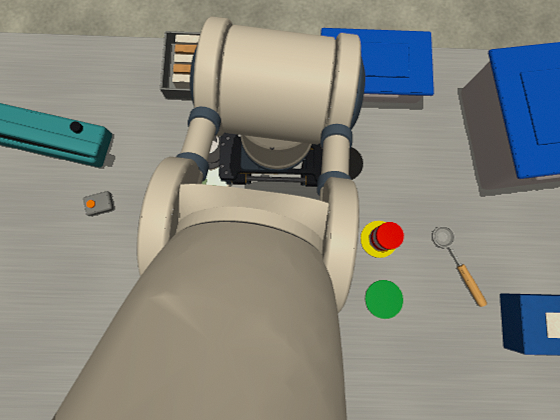

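View pics/side2.png

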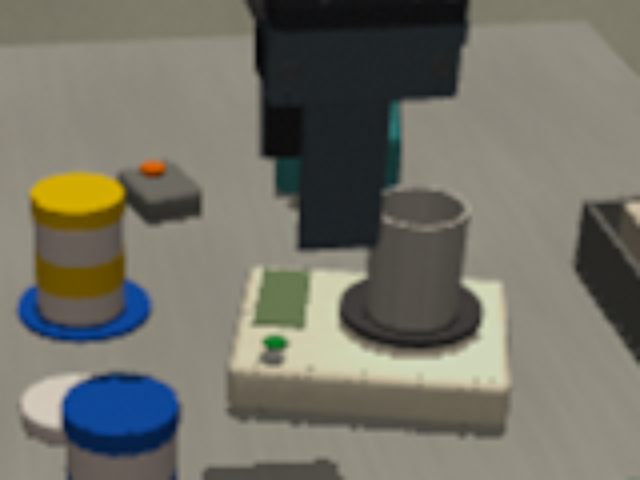

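Side crop shows the cup upright and centred on the pan (about (415,320) in the crop). Next: the red pot goes to the black mat.

Request:
jog_arm(targets=[{"wx":0,"wy":0,"wz":0,"tx":-0.08,"ty":-0.2,"tz":0,"grip":0},{"wx":0,"wy":0,"wz":0,"tx":-0.16,"ty":-0.4,"tz":0,"grip":0},{"wx":0,"wy":0,"wz":0,"tx":-0.24,"ty":-0.6,"tz":-0.05,"grip":0},{"wx":0,"wy":0,"wz":0,"tx":-0.315,"ty":-0.8,"tz":-0.1,"grip":0},{"wx":0,"wy":0,"wz":0,"tx":-0.315,"ty":-0.818,"tz":-0.11,"grip":0},{"wx":0,"wy":0,"wz":0,"tx":-0.315,"ty":-0.818,"tz":-0.11,"grip":0},{"wx":0,"wy":0,"wz":0,"tx":-0.315,"ty":-0.818,"tz":-0.11,"grip":0}])

```text
time: 7.48
ee_pos: [0.4572, -0.2387, 0.181]
eef_rot: [-0.0, 1.0, 0.001, 0.0]
wrist_force: [0.5, 0.1, 0.7]
finger_gap: 0.0914
```

Run:
```python
from h import *
s=robot.state();print(s['ee_pos'],s['time'])
c=robot.calibration('wrist');np.savez('w3.npz',**c)
im=robot.snapshot('wrist');cv2.imwrite('pics/w3.png',im)
```

```text
[ 0.45715255 -0.23868881  0.180974  ] 7.475
```

View pics/w3.png

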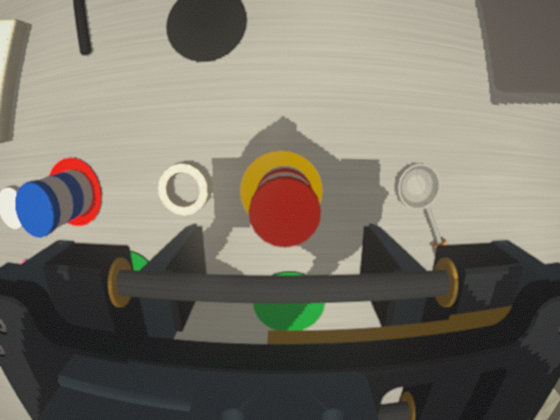

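Run:
```python
from h import *
c=dict(np.load('w3.npz'))
print('red lid L/R',wplane(c,(249,213),.084),wplane(c,(321,213),.084),'near',wplane(c,(285,247),.084))
print('ymat L/R',wplane(c,(241,190),.004),wplane(c,(323,190),.004),'far',wplane(c,(282,151),.004))
im=cv2.imread('pics/w3.png');m=(im.max(2)<60)
p=near(m,(206,20),45);q=np.array([wplane(c,t,.004) for t in p]);print('black mat',p[:,1].min(),p[:,1].max(),fit(q))
```

```text
red lid L/R [ 0.4567 -0.2113] [ 0.4568 -0.2691] near [ 0.4274 -0.2403]
ymat L/R [ 0.4576 -0.195 ] [ 0.4577 -0.2804] far [ 0.4981 -0.2376]
black mat 0 59 (array([ 0.6351, -0.1589]), 0.0414)
```

Request:
jog_arm(targets=[{"wx":0,"wy":0,"wz":0,"tx":0,"ty":-0.002,"tz":-0.18,"grip":0},{"wx":0,"wy":0,"wz":0,"tx":0,"ty":-0.002,"tz":-0.34,"grip":0},{"wx":0,"wy":0,"wz":0,"tx":0,"ty":-0.002,"tz":-0.443,"grip":0},{"wx":0,"wy":0,"wz":0,"tx":0,"ty":-0.002,"tz":-0.443,"grip":0},{"wx":0,"wy":0,"wz":0,"tx":0,"ty":-0.002,"tz":-0.443,"grip":0.3},{"wx":0,"wy":0,"wz":0,"tx":0,"ty":-0.002,"tz":-0.443,"grip":0.5},{"wx":0,"wy":0,"wz":0,"tx":0,"ty":-0.002,"tz":-0.443,"grip":0.6},{"wx":0,"wy":0,"wz":0,"tx":0,"ty":-0.002,"tz":-0.443,"grip":0.6},{"wx":0,"wy":0,"wz":0,"tx":0,"ty":-0.002,"tz":-0.443,"grip":0.6}], grip_force=20)

```text
time: 8.65
ee_pos: [0.4569, -0.2405, 0.0485]
eef_rot: [0.0, 1.0, 0.0, 0.001]
wrist_force: [0.1, 2.6, 9.8]
finger_gap: 0.0585
```

Opening 58.5 mm suggests the pads are catching the lid's edge. I regrip 10 mm lower, on the 56 mm body.

Request:
jog_arm(targets=[{"wx":0,"wy":0,"wz":0,"tx":0,"ty":0,"tz":0,"grip":0.2},{"wx":0,"wy":0,"wz":0,"tx":0,"ty":0,"tz":0,"grip":0.2},{"wx":0,"wy":0,"wz":0,"tx":0,"ty":0,"tz":-0.033,"grip":0.2},{"wx":0,"wy":0,"wz":0,"tx":0,"ty":0,"tz":-0.033,"grip":0.2},{"wx":0,"wy":0,"wz":0,"tx":0,"ty":0,"tz":-0.033,"grip":0.6},{"wx":0,"wy":0,"wz":0,"tx":0,"ty":0,"tz":-0.033,"grip":0.6},{"wx":0,"wy":0,"wz":0,"tx":0,"ty":0,"tz":-0.033,"grip":0.6}], grip_force=20)

```text
time: 9.52
ee_pos: [0.4565, -0.2403, 0.0379]
eef_rot: [-0.0, 1.0, 0.0, -0.0]
wrist_force: [0.5, 1.3, -2.4]
finger_gap: 0.0578
```

Run:
```python
from h import *
S=robot.snapshot('side');s=robot.state();print(s['finger_gap'],s['wrist_force'])
cv2.imwrite('pics/side3.png',cv2.resize(S[220:360,200:380],None,fx=4,fy=4,interpolation=cv2.INTER_CUBIC))
```

```text
0.057901328713223996 [-0.32094491  0.82404752 -2.7888468 ]
```

View pics/side3.png

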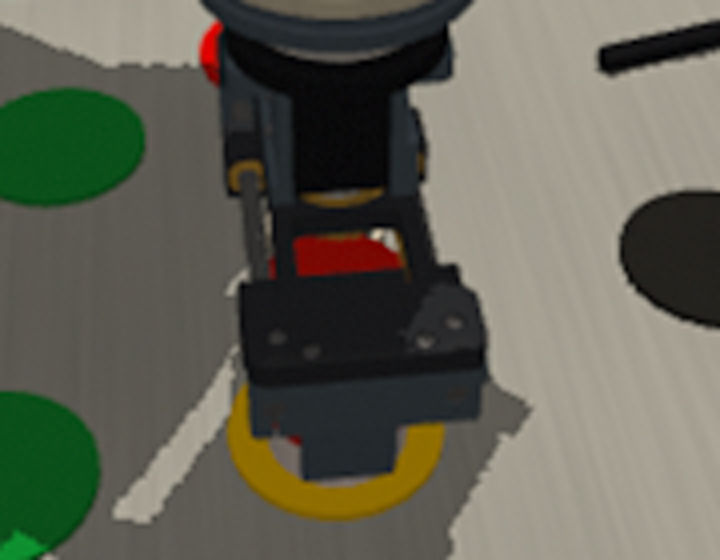

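Request:
jog_arm(targets=[{"wx":0,"wy":0,"wz":0,"tx":0,"ty":0,"tz":0.06,"grip":0.6},{"wx":0,"wy":0,"wz":0,"tx":0,"ty":0,"tz":0.18,"grip":0.6},{"wx":0,"wy":0,"wz":0,"tx":0,"ty":0,"tz":0.25,"grip":0.6},{"wx":0,"wy":0,"wz":0,"tx":0.1,"ty":0.04,"tz":0.25,"grip":0.6},{"wx":0,"wy":0,"wz":0,"tx":0.25,"ty":0.12,"tz":0.25,"grip":0.6},{"wx":0,"wy":0,"wz":0,"tx":0.4,"ty":0.18,"tz":0.25,"grip":0.6},{"wx":0,"wy":0,"wz":0,"tx":0.53,"ty":0.24,"tz":0.25,"grip":0.6},{"wx":0,"wy":0,"wz":0,"tx":0.595,"ty":0.268,"tz":0.2,"grip":0.6},{"wx":0,"wy":0,"wz":0,"tx":0.595,"ty":0.268,"tz":0.1,"grip":0.6},{"wx":0,"wy":0,"wz":0,"tx":0.595,"ty":0.268,"tz":0.1,"grip":0.6}], grip_force=25)

```text
time: 10.82
ee_pos: [0.6334, -0.1592, 0.0658]
eef_rot: [-0.001, 1.0, 0.0, -0.002]
wrist_force: [-0.5, 0.3, -2.1]
finger_gap: 0.0576
```

Run:
```python
from h import *
S=robot.snapshot('side');s=robot.state();print(s['finger_gap'],s['wrist_force'],s['ee_pos'])
cv2.imwrite('pics/side4.png',cv2.resize(S[180:320,300:480],None,fx=4,fy=4,interpolation=cv2.INTER_CUBIC))
```

```text
0.05738554986601081 [ 0.70248962 -1.04066232 -2.40431989] [ 0.6341805  -0.15972133  0.06733745]
```

View pics/side4.png

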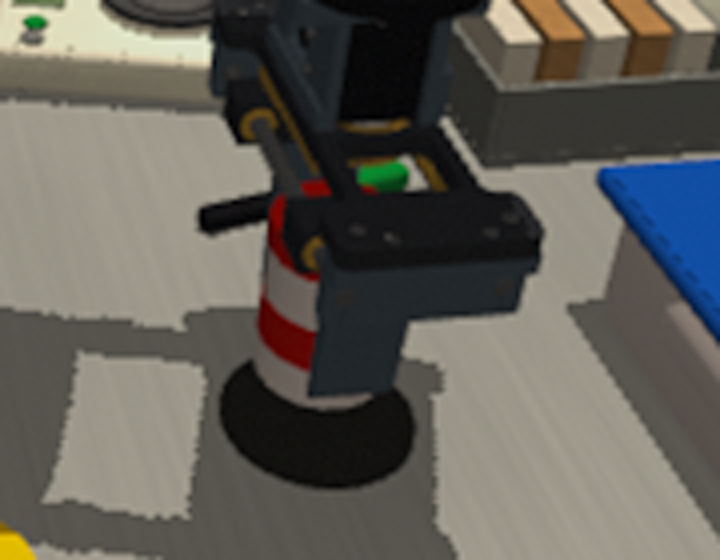

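The pot hangs upright above the black mat. Lower and release.

Request:
jog_arm(targets=[{"wx":0,"wy":0,"wz":0,"tx":0,"ty":0,"tz":-0.06,"grip":0.6},{"wx":0,"wy":0,"wz":0,"tx":0,"ty":0,"tz":-0.09,"grip":0.6},{"wx":0,"wy":0,"wz":0,"tx":0,"ty":0,"tz":-0.099,"grip":0.6},{"wx":0,"wy":0,"wz":0,"tx":0,"ty":0,"tz":-0.099,"grip":0.6},{"wx":0,"wy":0,"wz":0,"tx":0,"ty":0,"tz":-0.099,"grip":0.3},{"wx":0,"wy":0,"wz":0,"tx":0,"ty":0,"tz":-0.099,"grip":0},{"wx":0,"wy":0,"wz":0,"tx":0,"ty":0,"tz":-0.099,"grip":0},{"wx":0,"wy":0,"wz":0,"tx":0,"ty":0,"tz":-0.099,"grip":0},{"wx":0,"wy":0,"wz":0,"tx":0,"ty":0,"tz":0.06,"grip":0},{"wx":0,"wy":0,"wz":0,"tx":0,"ty":0,"tz":0.25,"grip":0}])

```text
time: 12.12
ee_pos: [0.6343, -0.1597, 0.1432]
eef_rot: [-0.0, 1.0, 0.0, -0.001]
wrist_force: [1.0, 0.2, 0.8]
finger_gap: 0.0914
```

Run:
```python
from h import *
c=robot.calibration('wrist');np.savez('w4.npz',**c)
im=robot.snapshot('wrist');cv2.imwrite('pics/w4.png',im)
```

```text
(no output)
```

View pics/w4.png

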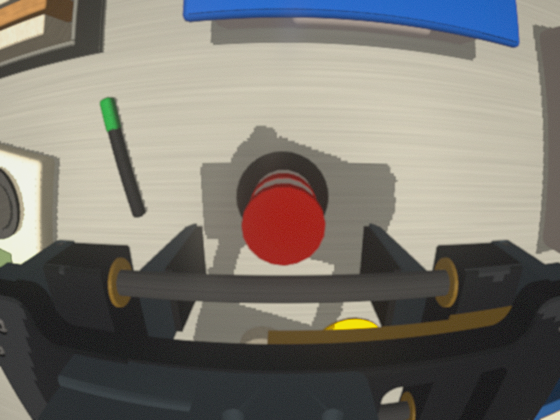

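Request:
jog_arm(targets=[{"wx":0,"wy":0,"wz":0,"tx":0,"ty":0,"tz":0.15,"grip":0},{"wx":0,"wy":0,"wz":0,"tx":-0.05,"ty":0.1,"tz":0.26,"grip":0},{"wx":0,"wy":0,"wz":0,"tx":-0.12,"ty":0.28,"tz":0.26,"grip":0},{"wx":0,"wy":0,"wz":0,"tx":-0.2,"ty":0.46,"tz":0.26,"grip":0},{"wx":0,"wy":0,"wz":0,"tx":-0.26,"ty":0.64,"tz":0.26,"grip":0},{"wx":0,"wy":0,"wz":0,"tx":-0.3,"ty":0.8,"tz":0.26,"grip":0}])

```text
time: 12.92
ee_pos: [0.544, 0.0817, 0.2211]
eef_rot: [-0.0, 1.0, 0.0, 0.0]
wrist_force: [0.8, 0.7, -0.4]
finger_gap: 0.0911
```

Request:
jog_arm(targets=[{"wx":0,"wy":0,"wz":0,"tx":-0.1,"ty":0.2,"tz":0,"grip":0},{"wx":0,"wy":0,"wz":0,"tx":-0.2,"ty":0.4,"tz":0,"grip":0},{"wx":0,"wy":0,"wz":0,"tx":-0.306,"ty":0.595,"tz":-0.1,"grip":0},{"wx":0,"wy":0,"wz":0,"tx":-0.306,"ty":0.595,"tz":-0.133,"grip":0},{"wx":0,"wy":0,"wz":0,"tx":-0.306,"ty":0.595,"tz":-0.133,"grip":0},{"wx":0,"wy":0,"wz":0,"tx":-0.306,"ty":0.595,"tz":-0.133,"grip":0}])

```text
time: 13.68
ee_pos: [0.4539, 0.2581, 0.1815]
eef_rot: [-0.0, 1.0, 0.0, 0.0]
wrist_force: [-0.1, -0.8, -0.9]
finger_gap: 0.0915
```

Run:
```python
from h import *
s=robot.state();print(s['ee_pos'],s['time'],s['q'])
c=robot.calibration('wrist');np.savez('w5.npz',**c)
im=robot.snapshot('wrist');cv2.imwrite('pics/w5.png',im)
```

```text
[0.45389721 0.25814005 0.181541  ] 13.675 [ 4.02824873e-01  4.11027892e-01  1.66237798e+00 -1.99680401e-04
  1.06745960e+00  1.97349209e+00]
```

View pics/w5.png

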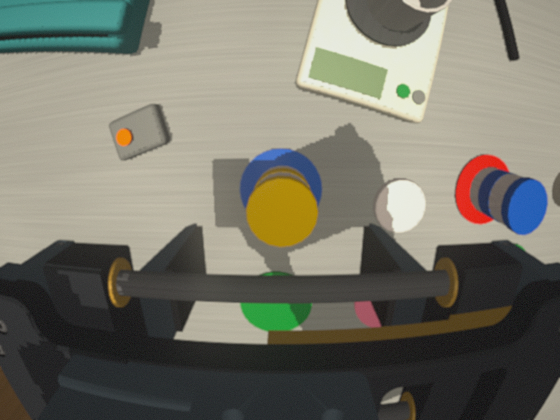

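Run:
```python
from h import *
c=dict(np.load('w4.npz'))
print('red on black: lid L/R',wplane(c,(242,224),.084),wplane(c,(326,224),.084),'near',wplane(c,(284,265),.084),'mat L/R',wplane(c,(236,194),.004),wplane(c,(329,194),.004))
c=dict(np.load('w5.npz'))
print('yel lid L/R',wplane(c,(246,213),.084),wplane(c,(319,213),.084),'near',wplane(c,(282,247),.084))
print('bmat L/R',wplane(c,(240,188),.004),wplane(c,(322,188),.004),'far',wplane(c,(281,148),.004))
```

```text
red on black: lid L/R [ 0.6372 -0.1313] [ 0.6373 -0.1892] near [ 0.6061 -0.1603] mat L/R [ 0.6392 -0.1161] [ 0.6393 -0.2022]
yel lid L/R [0.4534 0.288 ] [0.4534 0.2293] near [0.4239 0.259 ]
bmat L/R [0.4565 0.3029] [0.4565 0.2175] far [0.4979 0.2602]
```

Request:
jog_arm(targets=[{"wx":0,"wy":0,"wz":0,"tx":0,"ty":0,"tz":-0.18,"grip":0},{"wx":0,"wy":0,"wz":0,"tx":0,"ty":0,"tz":-0.36,"grip":0},{"wx":0,"wy":0,"wz":0,"tx":0,"ty":0,"tz":-0.467,"grip":0},{"wx":0,"wy":0,"wz":0,"tx":0,"ty":0,"tz":-0.467,"grip":0},{"wx":0,"wy":0,"wz":0,"tx":0,"ty":0,"tz":-0.467,"grip":0.3},{"wx":0,"wy":0,"wz":0,"tx":0,"ty":0,"tz":-0.467,"grip":0.5},{"wx":0,"wy":0,"wz":0,"tx":0,"ty":0,"tz":-0.467,"grip":0.6},{"wx":0,"wy":0,"wz":0,"tx":0,"ty":0,"tz":-0.467,"grip":0.6},{"wx":0,"wy":0,"wz":0,"tx":0,"ty":0,"tz":-0.467,"grip":0.6},{"wx":0,"wy":0,"wz":0,"tx":0,"ty":0,"tz":-0.467,"grip":0.6}], grip_force=25)

```text
time: 14.98
ee_pos: [0.4537, 0.2588, 0.0416]
eef_rot: [-0.0, 1.0, 0.0, 0.001]
wrist_force: [-0.8, 0.8, 9.9]
finger_gap: 0.0583
```

Request:
jog_arm(targets=[{"wx":0,"wy":0,"wz":0,"tx":0,"ty":0,"tz":0.08,"grip":0.6},{"wx":0,"wy":0,"wz":0,"tx":0,"ty":0,"tz":0.22,"grip":0.6},{"wx":0,"wy":0,"wz":0,"tx":0,"ty":0,"tz":0.4,"grip":0.6},{"wx":0,"wy":0,"wz":0,"tx":0,"ty":-0.1,"tz":0.5,"grip":0.6},{"wx":0,"wy":0,"wz":0,"tx":0,"ty":-0.26,"tz":0.5,"grip":0.6},{"wx":0,"wy":0,"wz":0,"tx":0,"ty":-0.42,"tz":0.5,"grip":0.6},{"wx":0,"wy":0,"wz":0,"tx":0,"ty":-0.58,"tz":0.5,"grip":0.6},{"wx":0,"wy":0,"wz":0,"tx":0,"ty":-0.74,"tz":0.5,"grip":0.6},{"wx":0,"wy":0,"wz":0,"tx":0,"ty":-0.9,"tz":0.5,"grip":0.6}])

```text
time: 16.1
ee_pos: [0.4528, -0.0129, 0.191]
eef_rot: [-0.0, 1.0, 0.0, -0.0]
wrist_force: [1.3, -1.1, -2.8]
finger_gap: 0.0581
```

Request:
jog_arm(targets=[{"wx":0,"wy":0,"wz":0,"tx":0.008,"ty":-0.16,"tz":0,"grip":0.6},{"wx":0,"wy":0,"wz":0,"tx":0.008,"ty":-0.34,"tz":0,"grip":0.6},{"wx":0,"wy":0,"wz":0,"tx":0.008,"ty":-0.52,"tz":0,"grip":0.6},{"wx":0,"wy":0,"wz":0,"tx":0.008,"ty":-0.68,"tz":0,"grip":0.6},{"wx":0,"wy":0,"wz":0,"tx":0.008,"ty":-0.754,"tz":-0.1,"grip":0.6},{"wx":0,"wy":0,"wz":0,"tx":0.008,"ty":-0.754,"tz":-0.25,"grip":0.6},{"wx":0,"wy":0,"wz":0,"tx":0.008,"ty":-0.754,"tz":-0.38,"grip":0.6},{"wx":0,"wy":0,"wz":0,"tx":0.008,"ty":-0.754,"tz":-0.4,"grip":0.6}])

```text
time: 17.1
ee_pos: [0.4543, -0.2368, 0.0691]
eef_rot: [-0.001, 1.0, 0.0, -0.002]
wrist_force: [-0.5, 0.7, -2.8]
finger_gap: 0.058
```

Run:
```python
from h import *
S=robot.snapshot('side');s=robot.state();print(s['finger_gap'],s['wrist_force'],s['ee_pos'])
cv2.imwrite('pics/side5.png',cv2.resize(S[210:360,200:380],None,fx=4,fy=4,interpolation=cv2.INTER_CUBIC))
```

```text
0.05821485635854191 [-1.60969297 -0.12056281 -4.41255794] [ 0.45494107 -0.23714143  0.06989828]
```

View pics/side5.png

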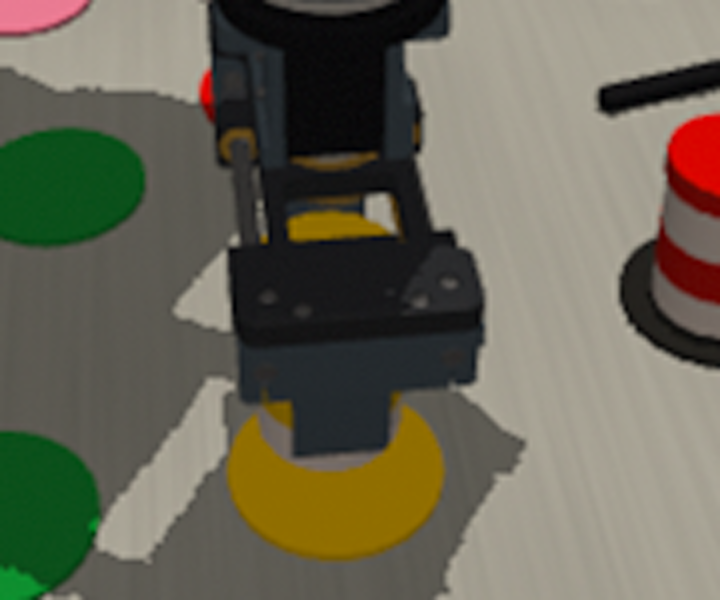

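Yellow pot hangs upright over the yellow mat; red stands on black. Lower and release.

Request:
jog_arm(targets=[{"wx":0,"wy":0,"wz":0,"tx":0,"ty":0,"tz":-0.06,"grip":0.6},{"wx":0,"wy":0,"wz":0,"tx":0,"ty":0,"tz":-0.09,"grip":0.6},{"wx":0,"wy":0,"wz":0,"tx":0,"ty":0,"tz":-0.099,"grip":0.6},{"wx":0,"wy":0,"wz":0,"tx":0,"ty":0,"tz":-0.099,"grip":0.6},{"wx":0,"wy":0,"wz":0,"tx":0,"ty":0,"tz":-0.099,"grip":0.3},{"wx":0,"wy":0,"wz":0,"tx":0,"ty":0,"tz":-0.099,"grip":0},{"wx":0,"wy":0,"wz":0,"tx":0,"ty":0,"tz":-0.099,"grip":0},{"wx":0,"wy":0,"wz":0,"tx":0,"ty":0,"tz":-0.099,"grip":0},{"wx":0,"wy":0,"wz":0,"tx":0,"ty":0,"tz":0.08,"grip":0},{"wx":0,"wy":0,"wz":0,"tx":0,"ty":0,"tz":0.25,"grip":0}])

```text
time: 18.4
ee_pos: [0.4553, -0.2375, 0.147]
eef_rot: [-0.0, 1.0, 0.0, -0.001]
wrist_force: [2.2, -1.1, 0.4]
finger_gap: 0.0912
```

Run:
```python
from h import *
c=robot.calibration('wrist');np.savez('w6.npz',**c)
im=robot.snapshot('wrist');cv2.imwrite('pics/w6.png',im)
```

```text
(no output)
```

View pics/w6.png

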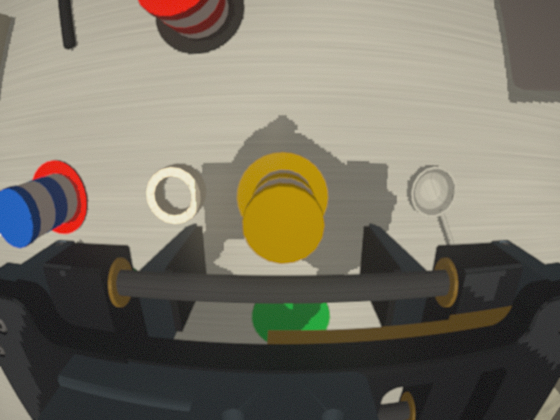

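Yellow stands centred on its mat (lid (284,222), mat (283,197)). Next: the blue pot.

Request:
jog_arm(targets=[{"wx":0,"wy":0,"wz":0,"tx":0,"ty":0.05,"tz":0.116,"grip":0},{"wx":0,"wy":0,"wz":0,"tx":0.007,"ty":0.22,"tz":0.116,"grip":0},{"wx":0,"wy":0,"wz":0,"tx":0.007,"ty":0.4,"tz":0.116,"grip":0},{"wx":0,"wy":0,"wz":0,"tx":0.007,"ty":0.58,"tz":0.116,"grip":0},{"wx":0,"wy":0,"wz":0,"tx":0.007,"ty":0.76,"tz":0.116,"grip":0},{"wx":0,"wy":0,"wz":0,"tx":0.007,"ty":0.834,"tz":0.116,"grip":0},{"wx":0,"wy":0,"wz":0,"tx":0.007,"ty":0.834,"tz":0.116,"grip":0},{"wx":0,"wy":0,"wz":0,"tx":0.007,"ty":0.834,"tz":0.116,"grip":0}])

```text
time: 19.45
ee_pos: [0.4578, 0.0119, 0.1807]
eef_rot: [0.0, 1.0, 0.0, 0.0]
wrist_force: [0.2, -0.4, 0.5]
finger_gap: 0.0911
```

Run:
```python
from h import *
c=robot.calibration('wrist');np.savez('w7.npz',**c);print(robot.state()['ee_pos'])
im=robot.snapshot('wrist');cv2.imwrite('pics/w7.png',im)
c6=dict(np.load('w6.npz'))
print('yel lid L/R',wplane(c6,(243,222),.084),wplane(c6,(325,222),.084),'near',wplane(c6,(284,263),.084),'mat',wplane(c6,(237,196),.004),wplane(c6,(328,196),.004))
```

```text
[0.45784976 0.01190621 0.18071652]
yel lid L/R [ 0.4585 -0.2093] [ 0.4585 -0.2666] near [ 0.427 -0.238] mat [ 0.4575 -0.1941] [ 0.4576 -0.2796]
```

View pics/w7.png

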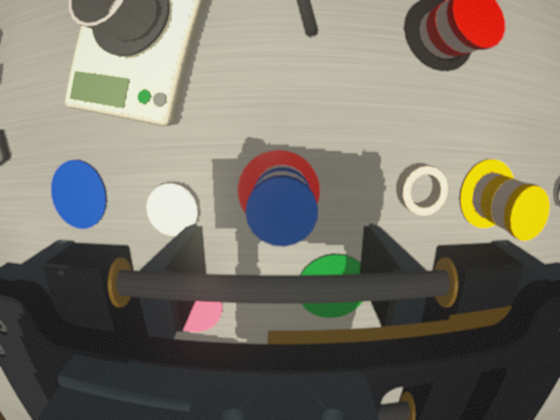

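Run:
```python
from h import *
c=dict(np.load('w7.npz'))
print('blue lid',wplane(c,(246,211),.084),wplane(c,(319,211),.084),'near',wplane(c,(282,246),.084),'rmat',wplane(c,(238,188),.004),wplane(c,(320,188),.004),'far',wplane(c,(278,151),.004))
im=cv2.imread('pics/w7.png');p=near(mask(im,'blue'),(79,194),45);q=np.array([wplane(c,t,.004) for t in p]);print('blue mat',fit(q))
```

```text
blue lid [0.4591 0.0416] [ 0.4592 -0.0168] near [0.429  0.0128] rmat [0.4604 0.0586] [ 0.4605 -0.0266] far [0.4988 0.0169]
blue mat (array([0.455 , 0.2595]), 0.0416)
```

Request:
jog_arm(targets=[{"wx":0,"wy":0,"wz":0,"tx":0,"ty":0,"tz":-0.18,"grip":0},{"wx":0,"wy":0,"wz":0,"tx":0,"ty":0,"tz":-0.36,"grip":0},{"wx":0,"wy":0,"wz":0,"tx":0,"ty":0,"tz":-0.467,"grip":0},{"wx":0,"wy":0,"wz":0,"tx":0,"ty":0,"tz":-0.467,"grip":0},{"wx":0,"wy":0,"wz":0,"tx":0,"ty":0,"tz":-0.467,"grip":0.3},{"wx":0,"wy":0,"wz":0,"tx":0,"ty":0,"tz":-0.467,"grip":0.5},{"wx":0,"wy":0,"wz":0,"tx":0,"ty":0,"tz":-0.467,"grip":0.6},{"wx":0,"wy":0,"wz":0,"tx":0,"ty":0,"tz":-0.467,"grip":0.6},{"wx":0,"wy":0,"wz":0,"tx":0,"ty":0,"tz":-0.467,"grip":0.6},{"wx":0,"wy":0,"wz":0,"tx":0,"ty":0,"tz":-0.467,"grip":0.6}], grip_force=25)

```text
time: 20.75
ee_pos: [0.4582, 0.0126, 0.0412]
eef_rot: [0.0, 1.0, 0.0, 0.001]
wrist_force: [0.4, 2.0, 10.7]
finger_gap: 0.0579
```

Request:
jog_arm(targets=[{"wx":0,"wy":0,"wz":0,"tx":0,"ty":0,"tz":0.08,"grip":0.6},{"wx":0,"wy":0,"wz":0,"tx":0,"ty":0,"tz":0.22,"grip":0.6},{"wx":0,"wy":0,"wz":0,"tx":0,"ty":0.1,"tz":0.28,"grip":0.6},{"wx":0,"wy":0,"wz":0,"tx":-0.01,"ty":0.28,"tz":0.28,"grip":0.6},{"wx":0,"wy":0,"wz":0,"tx":-0.01,"ty":0.46,"tz":0.28,"grip":0.6},{"wx":0,"wy":0,"wz":0,"tx":-0.01,"ty":0.64,"tz":0.28,"grip":0.6},{"wx":0,"wy":0,"wz":0,"tx":-0.01,"ty":0.78,"tz":0.28,"grip":0.6},{"wx":0,"wy":0,"wz":0,"tx":-0.01,"ty":0.823,"tz":0.2,"grip":0.6},{"wx":0,"wy":0,"wz":0,"tx":-0.01,"ty":0.823,"tz":0.1,"grip":0.6},{"wx":0,"wy":0,"wz":0,"tx":-0.01,"ty":0.823,"tz":0.1,"grip":0.6}])

```text
time: 22.0
ee_pos: [0.4532, 0.259, 0.0692]
eef_rot: [0.001, 1.0, 0.001, -0.002]
wrist_force: [0.1, -0.3, -2.8]
finger_gap: 0.0583
```

Run:
```python
from h import *
S=robot.snapshot('side');s=robot.state();print(s['finger_gap'],s['wrist_force'],s['ee_pos'])
cv2.imwrite('pics/side6.png',cv2.resize(S[100:240,190:370],None,fx=4,fy=4,interpolation=cv2.INTER_CUBIC))
```

```text
0.05832419617830262 [-0.39174788  0.37223528 -2.74091207] [0.45405272 0.25913406 0.07037945]
```

View pics/side6.png

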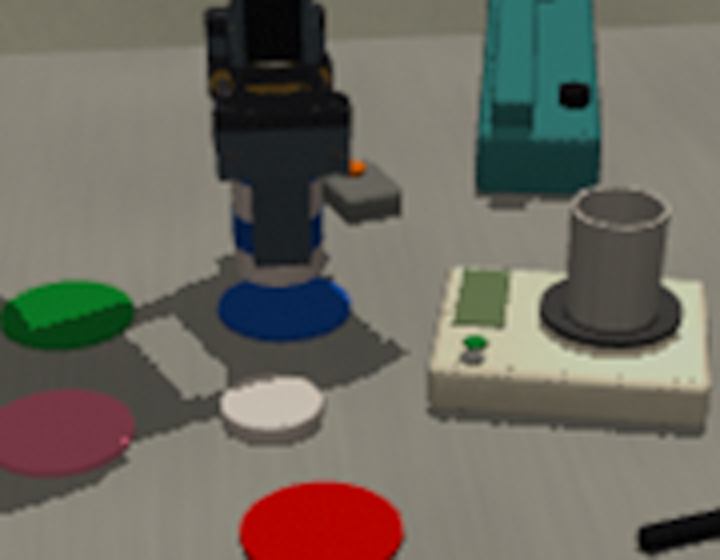

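Blue hangs upright over its mat, and the cup is still standing on the pan. Lower and release.

Request:
jog_arm(targets=[{"wx":0,"wy":0,"wz":0,"tx":0.002,"ty":0,"tz":-0.06,"grip":0.6},{"wx":0,"wy":0,"wz":0,"tx":0.002,"ty":0,"tz":-0.09,"grip":0.6},{"wx":0,"wy":0,"wz":0,"tx":0.002,"ty":0,"tz":-0.099,"grip":0.6},{"wx":0,"wy":0,"wz":0,"tx":0.002,"ty":0,"tz":-0.099,"grip":0.6},{"wx":0,"wy":0,"wz":0,"tx":0.002,"ty":0,"tz":-0.099,"grip":0.3},{"wx":0,"wy":0,"wz":0,"tx":0.002,"ty":0,"tz":-0.099,"grip":0},{"wx":0,"wy":0,"wz":0,"tx":0.002,"ty":0,"tz":-0.099,"grip":0},{"wx":0,"wy":0,"wz":0,"tx":0.002,"ty":0,"tz":-0.099,"grip":0},{"wx":0,"wy":0,"wz":0,"tx":0.002,"ty":0,"tz":0.08,"grip":0},{"wx":0,"wy":0,"wz":0,"tx":0.002,"ty":0,"tz":0.25,"grip":0}])

```text
time: 23.3
ee_pos: [0.455, 0.2593, 0.1467]
eef_rot: [0.0, 1.0, 0.0, -0.001]
wrist_force: [0.8, -0.1, -0.1]
finger_gap: 0.0912
```

Run:
```python
from h import *
c=robot.calibration('wrist');np.savez('w8.npz',**c)
im=robot.snapshot('wrist');cv2.imwrite('pics/w8.png',im)
```

```text
(no output)
```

View pics/w8.png

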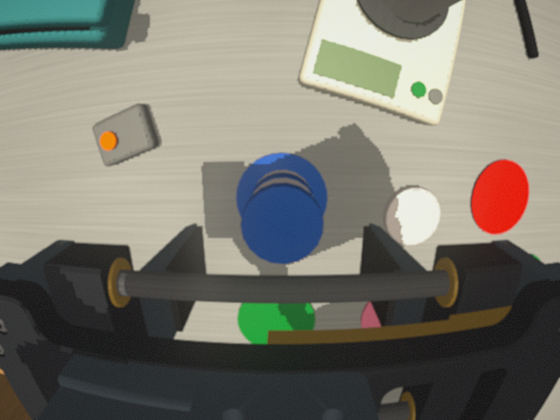

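Blue is centred on its mat, and the empty red mat shows at (500,196). Back to the red pot on the black mat.

Request:
jog_arm(targets=[{"wx":0,"wy":0,"wz":0,"tx":0,"ty":0,"tz":0.15,"grip":0},{"wx":0,"wy":0,"wz":0,"tx":0.05,"ty":-0.12,"tz":0.28,"grip":0},{"wx":0,"wy":0,"wz":0,"tx":0.12,"ty":-0.3,"tz":0.3,"grip":0},{"wx":0,"wy":0,"wz":0,"tx":0.2,"ty":-0.48,"tz":0.3,"grip":0},{"wx":0,"wy":0,"wz":0,"tx":0.26,"ty":-0.66,"tz":0.3,"grip":0},{"wx":0,"wy":0,"wz":0,"tx":0.3,"ty":-0.8,"tz":0.3,"grip":0}])

```text
time: 24.1
ee_pos: [0.5458, 0.0172, 0.2356]
eef_rot: [0.0, 1.0, -0.0, 0.0]
wrist_force: [-0.2, 0.4, 0.8]
finger_gap: 0.0913
```

Request:
jog_arm(targets=[{"wx":0,"wy":0,"wz":0,"tx":0.1,"ty":-0.17,"tz":-0.04,"grip":0},{"wx":0,"wy":0,"wz":0,"tx":0.18,"ty":-0.34,"tz":-0.08,"grip":0},{"wx":0,"wy":0,"wz":0,"tx":0.26,"ty":-0.5,"tz":-0.13,"grip":0},{"wx":0,"wy":0,"wz":0,"tx":0.3,"ty":-0.599,"tz":-0.18,"grip":0},{"wx":0,"wy":0,"wz":0,"tx":0.3,"ty":-0.599,"tz":-0.18,"grip":0},{"wx":0,"wy":0,"wz":0,"tx":0.3,"ty":-0.599,"tz":-0.18,"grip":0}])

```text
time: 24.85
ee_pos: [0.635, -0.1596, 0.1817]
eef_rot: [-0.0, 1.0, 0.0, -0.0]
wrist_force: [-0.4, 0.5, 0.3]
finger_gap: 0.0912
```

Run:
```python
from h import *
c=robot.calibration('wrist');np.savez('w9.npz',**c);print(robot.state()['ee_pos'])
im=robot.snapshot('wrist');cv2.imwrite('pics/w9.png',im)
p=near(mask(im,'red'),(284,210),45);q=np.array([wplane(c,t,.084) for t in p if t[1]>205]);print('red lid',q[:,1].min(),q[:,1].max(),q[:,0].min()+.0295)
c8=dict(np.load('w8.npz'))
print('blue lid',wplane(c8,(240,220),.084),wplane(c8,(324,220),.084),'near',wplane(c8,(282,264),.084),'mat',wplane(c8,(236,197),.004),wplane(c8,(327,197),.004))
p=near(mask(cv2.imread('pics/w8.png'),'red'),(500,196),45);q=np.array([wplane(c8,t,.004) for t in p]);print('red mat',fit(q))
```

```text
[ 0.63503687 -0.1596275   0.18166055]
red lid -0.187 -0.1322 0.6371
blue lid [0.4597 0.2894] [0.4598 0.2308] near [0.426  0.2601] mat [0.4562 0.3033] [0.4563 0.2179]
red mat (array([0.4573, 0.0182]), 0.0423)
```

View pics/w9.png

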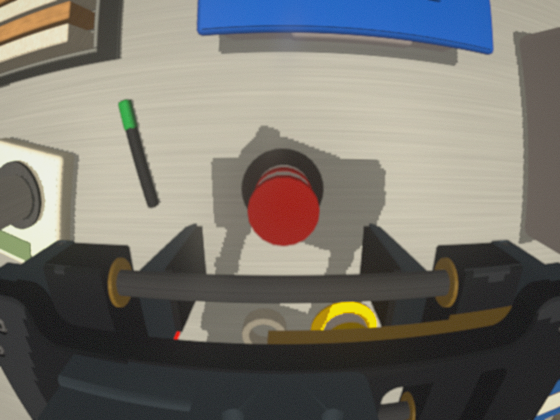

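Request:
jog_arm(targets=[{"wx":0,"wy":0,"wz":0,"tx":0,"ty":0,"tz":-0.18,"grip":0},{"wx":0,"wy":0,"wz":0,"tx":0,"ty":0,"tz":-0.36,"grip":0},{"wx":0,"wy":0,"wz":0,"tx":0,"ty":0,"tz":-0.47,"grip":0},{"wx":0,"wy":0,"wz":0,"tx":0,"ty":0,"tz":-0.47,"grip":0},{"wx":0,"wy":0,"wz":0,"tx":0,"ty":0,"tz":-0.47,"grip":0.3},{"wx":0,"wy":0,"wz":0,"tx":0,"ty":0,"tz":-0.47,"grip":0.5},{"wx":0,"wy":0,"wz":0,"tx":0,"ty":0,"tz":-0.47,"grip":0.6},{"wx":0,"wy":0,"wz":0,"tx":0,"ty":0,"tz":-0.47,"grip":0.6},{"wx":0,"wy":0,"wz":0,"tx":0,"ty":0,"tz":-0.47,"grip":0.6},{"wx":0,"wy":0,"wz":0,"tx":0,"ty":0,"tz":-0.47,"grip":0.6}], grip_force=25)

```text
time: 26.15
ee_pos: [0.6358, -0.1604, 0.0414]
eef_rot: [0.0, 1.0, 0.0, 0.001]
wrist_force: [-0.6, 0.8, 8.4]
finger_gap: 0.0578
```

Request:
jog_arm(targets=[{"wx":0,"wy":0,"wz":0,"tx":0,"ty":0,"tz":0.08,"grip":0.6},{"wx":0,"wy":0,"wz":0,"tx":0,"ty":0,"tz":0.22,"grip":0.6},{"wx":0,"wy":0,"wz":0,"tx":-0.08,"ty":0.08,"tz":0.28,"grip":0.6},{"wx":0,"wy":0,"wz":0,"tx":-0.2,"ty":0.2,"tz":0.28,"grip":0.6},{"wx":0,"wy":0,"wz":0,"tx":-0.32,"ty":0.32,"tz":0.28,"grip":0.6},{"wx":0,"wy":0,"wz":0,"tx":-0.44,"ty":0.44,"tz":0.28,"grip":0.6},{"wx":0,"wy":0,"wz":0,"tx":-0.55,"ty":0.54,"tz":0.28,"grip":0.6},{"wx":0,"wy":0,"wz":0,"tx":-0.595,"ty":0.588,"tz":0.2,"grip":0.6},{"wx":0,"wy":0,"wz":0,"tx":-0.595,"ty":0.588,"tz":0.1,"grip":0.6},{"wx":0,"wy":0,"wz":0,"tx":-0.595,"ty":0.588,"tz":0.1,"grip":0.6}])

```text
time: 27.4
ee_pos: [0.4557, 0.0163, 0.0696]
eef_rot: [-0.0, 1.0, 0.0, -0.002]
wrist_force: [0.2, -0.0, -3.0]
finger_gap: 0.0582
```

Run:
```python
from h import *
S=robot.snapshot('side');s=robot.state();print(s['finger_gap'],s['wrist_force'],s['ee_pos'])
cv2.imwrite('pics/side7.png',cv2.resize(S[130:270,190:370],None,fx=4,fy=4,interpolation=cv2.INTER_CUBIC))
```

```text
0.057931350172245724 [ 0.74963441 -0.40835881 -3.00324733] [0.45654879 0.01609115 0.07055694]
```

View pics/side7.png

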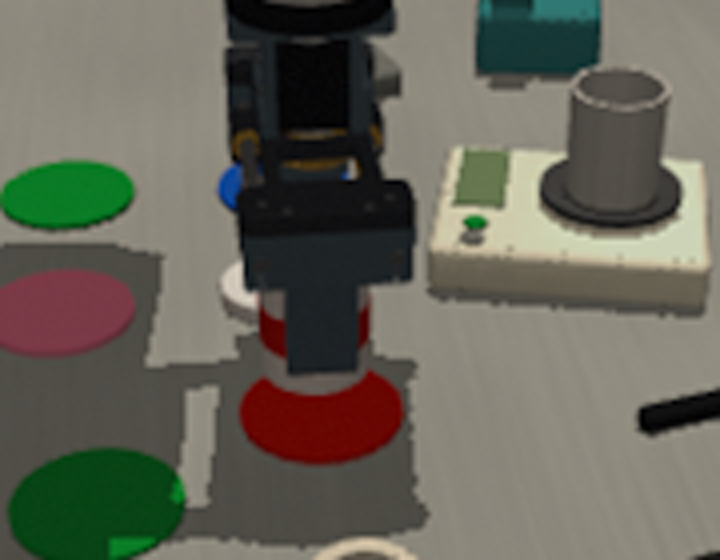

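Red is over its mat. Lower, release, lift.

Request:
jog_arm(targets=[{"wx":0,"wy":0,"wz":0,"tx":0,"ty":0,"tz":-0.06,"grip":0.6},{"wx":0,"wy":0,"wz":0,"tx":0,"ty":0,"tz":-0.09,"grip":0.6},{"wx":0,"wy":0,"wz":0,"tx":0,"ty":0,"tz":-0.099,"grip":0.6},{"wx":0,"wy":0,"wz":0,"tx":0,"ty":0,"tz":-0.099,"grip":0.6},{"wx":0,"wy":0,"wz":0,"tx":0,"ty":0,"tz":-0.099,"grip":0.3},{"wx":0,"wy":0,"wz":0,"tx":0,"ty":0,"tz":-0.099,"grip":0},{"wx":0,"wy":0,"wz":0,"tx":0,"ty":0,"tz":-0.099,"grip":0},{"wx":0,"wy":0,"wz":0,"tx":0,"ty":0,"tz":-0.099,"grip":0},{"wx":0,"wy":0,"wz":0,"tx":0,"ty":0,"tz":0.08,"grip":0},{"wx":0,"wy":0,"wz":0,"tx":0,"ty":0,"tz":0.25,"grip":0}])

```text
time: 28.7
ee_pos: [0.4564, 0.0162, 0.1467]
eef_rot: [-0.0, 1.0, 0.0, -0.001]
wrist_force: [0.8, 0.0, -0.1]
finger_gap: 0.091
```

Run:
```python
from h import *
c=robot.calibration('wrist');np.savez('w10.npz',**c)
im=robot.snapshot('wrist');cv2.imwrite('pics/w10.png',im)
```

Request:
jog_arm(targets=[{"wx":0,"wy":0,"wz":0,"tx":0,"ty":0,"tz":0.2,"grip":0},{"wx":0,"wy":0,"wz":0,"tx":0,"ty":-0.1,"tz":0.4,"grip":0},{"wx":0,"wy":0,"wz":0,"tx":0,"ty":-0.28,"tz":0.5,"grip":0},{"wx":0,"wy":0,"wz":0,"tx":0,"ty":-0.46,"tz":0.5,"grip":0},{"wx":0,"wy":0,"wz":0,"tx":0,"ty":-0.64,"tz":0.5,"grip":0},{"wx":0,"wy":0,"wz":0,"tx":0,"ty":-0.82,"tz":0.5,"grip":0},{"wx":0,"wy":0,"wz":0,"tx":0,"ty":-1,"tz":0.5,"grip":0},{"wx":0,"wy":0,"wz":0,"tx":0,"ty":-1,"tz":0.5,"grip":0}])

```text
time: 29.75
ee_pos: [0.4565, -0.2871, 0.2951]
eef_rot: [0.0, 1.0, -0.002, -0.0]
wrist_force: [-0.4, -0.5, 0.2]
finger_gap: 0.091
```

Request:
jog_arm(targets=[{"wx":0,"wy":0,"wz":0,"tx":-0.1,"ty":-0.17,"tz":0,"grip":0},{"wx":0,"wy":0,"wz":0,"tx":-0.2,"ty":-0.33,"tz":0,"grip":0},{"wx":0,"wy":0,"wz":0,"tx":-0.3,"ty":-0.5,"tz":0,"grip":0},{"wx":0,"wy":0,"wz":0,"tx":-0.4,"ty":-0.65,"tz":0,"grip":0},{"wx":0,"wy":0,"wz":0,"tx":-0.5,"ty":-0.75,"tz":0,"grip":0},{"wx":0,"wy":0,"wz":0,"tx":-0.6,"ty":-0.85,"tz":0,"grip":0},{"wx":0,"wy":0,"wz":0,"tx":-0.6,"ty":-0.85,"tz":0,"grip":0},{"wx":0,"wy":0,"wz":0,"tx":-0.6,"ty":-0.85,"tz":0,"grip":0}])

```text
time: 30.75
ee_pos: [0.2773, -0.5381, 0.2955]
eef_rot: [-0.0, 1.0, 0.0, 0.0]
wrist_force: [0.7, -0.4, -0.4]
finger_gap: 0.0911
```

Run:
```python
from h import *
T=robot.snapshot('top');S=robot.snapshot('side')
cv2.imwrite('pics/top9.png',T);cv2.imwrite('pics/side9.png',S)
ct=robot.calibration('top');V=T.max(2)
for n,px in {'blue':(158,231),'red':(270,233),'yellow':(388,236)}.items():
    for lo in (150,170,190):
        m=mask(T,n)&(V>lo); print(n,lo,fit(plane(ct,near(m,px,26),.084)))
print(robot.state()['time'],robot.state()['wrist_force'])
```

```text
blue 150 (array([0.4499, 0.2439]), 0.0445)
blue 170 (array([0.4499, 0.2442]), 0.0442)
blue 190 (array([0.444 , 0.2343]), 0.0275)
red 150 (array([0.4494, 0.0147]), 0.0389)
red 170 (array([0.4494, 0.0147]), 0.0389)
red 190 (array([0.4493, 0.0149]), 0.0388)
yellow 150 (array([ 0.4502, -0.2235]), 0.0439)
yellow 170 (array([ 0.4502, -0.2235]), 0.0439)
yellow 190 (array([ 0.4501, -0.2234]), 0.0438)
30.85 [0.38521565 0.62045313 0.90148284]
```

View pics/top9.png

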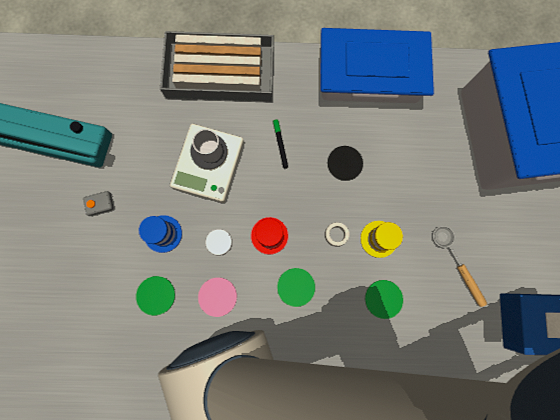

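View pics/side9.png

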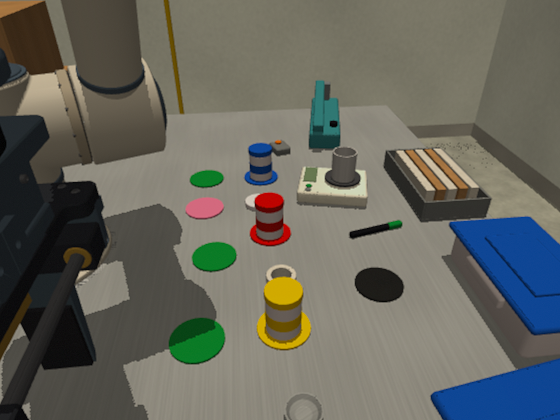

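View pics/w10.png

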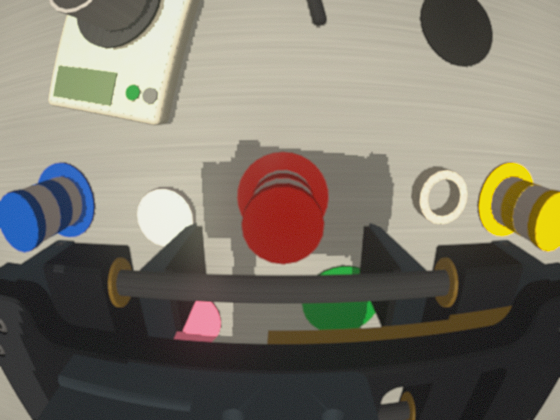

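All upright and centred by eye. A last numeric check on the cup and lids (the colour-mask fits merged lid and mat, so those are invalid).

Run:
```python
from h import *
T=cv2.imread('pics/top9.png');S=cv2.imread('pics/side9.png')
a=cv2.resize(T[120:180,170:250],None,fx=5,fy=5,interpolation=cv2.INTER_CUBIC);b=cv2.resize(S[140:200,300:380],None,fx=5,fy=5,interpolation=cv2.INTER_CUBIC)
cv2.imwrite('pics/cupend.png',np.hstack([a,b]))
c=dict(np.load('w10.npz'))
print('red lid',wplane(c,(242,222),.084),wplane(c,(324,222),.084),'near',wplane(c,(283,264),.084),'mat',wplane(c,(237,197),.004),wplane(c,(328,197),.004))
ct=robot.calibration('top');cs=robot.calibration('side')
print('expected rim px if centred',proj(ct,[[.640,.157,.112]]),proj(cs,[[.640,.157,.112]]))
print('expected lid px',{n:(proj(ct,[[*p,.084]]).round(1)) for n,p in dict(blue=(.455,.2597),red=(.457,.0163),yellow=(.4557,-.2375)).items()})
```

```text
red lid [0.4596 0.045 ] [ 0.4597 -0.0123] near [0.4274 0.0163] mat [0.4576 0.0594] [ 0.4577 -0.0261]
expected rim px if centred [[204.31818125 141.86851187]] [[344.30627862 151.21247472]]
expected lid px {'blue': array([[152.2, 229.4]]), 'red': array([[268.6, 231.5]]), 'yellow': array([[388.6, 235.4]])}
```

View pics/cupend.png

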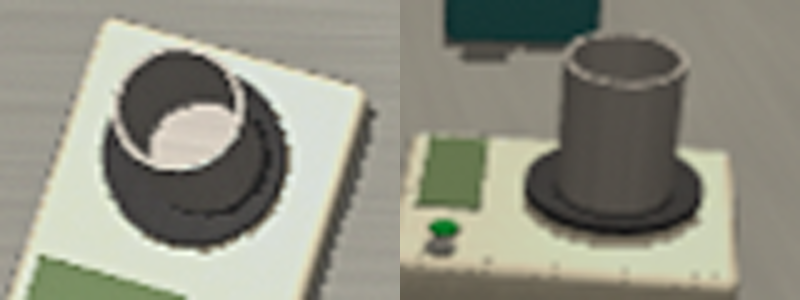

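The cup's rim at (205.6,141.8) is within about 2–3 mm of centred, and the pot lids match their expected pixels. Hand in.

```bash
python3 -c "
from plant import robot
print(robot.job_done(), robot.state()['time'])"
```

```text
the job is handed in; nothing more can be done
the job is handed in; nothing more can be done
```

The job is done and handed in at about 31 s on the robot's clock. The cup stands on the scale's pan, and all three pots stand on the mats of their own lid colours.

- **Order:** I moved the cup to the pan first. Then red went to the black mat, yellow to yellow, blue to blue and red to red. Nothing touched the bare bench.
- **Last checks:** The wrist, top and side views show everything upright. The pots are within about 1–3 mm of their mat centres and wholly on them. The cup is about 2–3 mm from the pan's middle. The gripper is open and clear.
- **Force:** The highest wrist-force reading at the end of a move was about 11 N, while closing on a pot.

**Disagreements:**
- My final colour-mask fits of the lids were unusable because each lid now merges with its same-coloured mat. I relied on the wrist-camera lid and mat edges and on the top view instead.
- The jaws read about 58 mm on the pots instead of 56 mm, so the pads probably held partly on the lid. I regripped red once, 10 mm lower, which barely changed the reading. No pot visibly slipped or tilted.

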